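# Lay a gas cartridge in the sloping burner dock and lock its collar

## Robot

A 6-joint arm with a two-finger parallel gripper is mounted at the origin on the work surface. World frame = base frame: x ahead of the robot, y to its left, z up, the work surface at z = 0. Lengths are in m, angles in rad, forces in N, time in s.
With the tool pointing down it reaches from about 0.35 to 0.85 m from the base axis. Payload 8.1 kg.
Tool frame: the origin (TCP) lies between the finger pads; the fingertips stand 11 mm ahead of it and the grasp point (between the pads) lies 8 mm behind it; z points along the fingers, y is the line along which they close (so a half turn about z gives the same grasp; the last joint's range is limited). The gripper opens to 93 mm and grips with 3 to 60 N. Pads are 15 mm wide; open, the fingers measure 128 mm over their backs; the gripper's body (75 mm by 188 mm) begins 65 mm behind the grasp point.
Start: joints at [1.107, 0.13, 1.488, -0, 1.523, -0.085], TCP at [0.222, 0.557, 0.23] pointing down, gripper open.
Joint ranges: [-2.96, 2.96], [-0.89, 2.26], [0.02, 2.5], [-1.34, 4.48], [0, 2.73], [-2.66, 2.66]. Speed limits (rad/s): [2.39, 2.39, 2.79, 3.14, 3.14, 3.14].

## Interface

Orientations are given as a unit quaternion [x, y, z, w].
In Python, from workcell import status, viewer, sign_off gives the robot as it stands. The module is installed in compiled form; this text tells all that it offers.
- The arm moves only by the tool send_rows, never from a script. Its argument "increments" is a list of rows, each a list of 3 entries, a list of its own where there are three numbers: the shift along the world's x, y, z in mm, then the turn, a rotation vector about the world's x, y, z in degrees, then the opening, from 0 (shut) to 1 (fully open). In form: [[[x, y, z], [wx, wy, wz], claw], ...]. A call has 1 to 20 rows; each row shifts and turns the commanded pose from where the row before left it; what a row does not reach is not made up. A row lasts 1/8 s, in which the tool goes at most 62.5 mm and 10.7 degrees, less where a joint would pass 70% of its speed; a pose out of reach is approached as far as the arm can. A call is refused whole if a number of a shift passes 62.5 or a number of a turn 10.7, either way. A call with a gripper value outside its range is refused whole. The fingers move at their own pace and stop on an object; "squeeze" is the grip in N (left out, the last holds). Time passes only in rows, so rows that do not move let the fingers close. It gives the time, the measured TCP pose, the force, the opening and the grip force at its end, in the units of the state.
- status.observe(): the state, without advancing time (a new reading comes with each control period).
- viewer.capture(name): name is "scene" or "top"; returns a dict with "img" (384x512x3 uint8, red, green, blue), "intrinsics" (3x3 intrinsics, pixels), "rvec" (rotation vector, rad) and "tvec" (3), from world to camera coordinates, as OpenCV has them. Camera axes: x right, y down, z forward; pixel columns grow to the right and rows downward; lengths in m; the calibration is good to about 2 mm. A picture is of the moment at which its call begins. There is no depth.
- sign_off(): hands the job in; it is judged then, once.
The state is a dict: "time": time; "joint_pos": joint angles; "joint_velocities": joint speeds; "tau": joint torques, N m; "ee_pos": TCP position; "tool_rot": TCP orientation; "force": force on the tool from outside, world axes, zero at the start; "moment": the same for the moment, N m; "finger_gap": finger opening in m; "grip_force": force on a finger pad.
Only numpy, scipy, OpenCV 4.12 (cv2) and the standard library are available. Lean on these libraries where they do the work, as an engineer would, in place of code of your own. Each camera call takes 0.05 s, during which the arm holds its last target. There are 200 camera calls.

## Task

Take the full (blue) gas cartridge from its wooden rest and lay it gently along the narrow sloping channel of the burner dock, red valve end downhill and pushed home against the steel stop. Only then turn the orange lock collar by its black-knobbed lever up to the green mark, so that the lever stands square above the channel, and let go. Leave everything else on the table where it stands.

Things in the scene. Friction and masses are not known exactly. Their poses are not given: they have to be found in the camera images.
- cartridge: Full gas cartridge: rigid blue cylinder, 56 mm diameter, body 130 mm long, white band near its base, red valve neck (26 mm diameter, 20 mm long) at its -x end; 150 mm overall, about 0.3 kg. Origin on its axis, in the middle of the blue body; x runs along the axis from valve end to base. Starts lying level in a wooden rest, axis 50 mm above the table.
- valve_tip (a point): Tip of the red valve neck of the blue cartridge, on its axis, 85 mm from the body's origin along its -x.
- rest_a: Wooden rest under the blue cartridge, fixed: base 140 x 60 x 10 mm, two V saddles 30 mm long, 45 mm either side of its middle, 50 mm wide and below 31 mm height, so fingers pass beside them. Origin under its centre, x along the cartridge.
- cradle: Sloping aluminium channel on the dock, fixed, tilted 30 degrees, low end towards the robot. Origin on the axis line of a seated cartridge, at the face of the steel stop flange (64 mm diameter) at the low end, 85 mm above the table. x runs up the channel, y across, z square to it (up, leaning to the low end). Seated: valve tip at x = 0, cartridge's origin at x = 85 mm, y = z = 0.
- channel_mid (a point): Point on the cradle's axis line at x = 85 mm, where a seated cartridge has its origin (cradle's axes). The V channel under it runs from x = 5 to 155 mm of the cradle, is 50 mm wide and stays below z = -19 mm of the cradle, so fingers pass beside it when holding the cartridge at its middle.
- dock: Grey base of the dock, 240 x 120 x 12 mm, fixed to the table; two narrow dark posts carry the channel. Origin on the table top; base from x = -140 to +100 mm; the cradle's origin is at x = -85, z = 85 mm in this frame. Seen from above, x points the way the channel climbs.
- collar (a joint): Angle of the orange lock collar (70 mm diameter, 18 mm thick, on the 50 mm steel valve block below the stop) about the cradle's x axis. 0: lever square sideways to the cradle's -y (white mark, open); grows as the lever swings up; 1.571: lever along the cradle's +z at the green mark (locked). Can turn on to 2.0; friction holds it (2 N at the knob). Starts at 0 to 0.3.
- collar_knob (a point): Centre of the black ball knob (22 mm diameter) at the end of the collar's lever (12 mm thick). It moves on a circle of 85 mm radius about the cradle's x axis, at x = -20 mm of the cradle. A thin claw at the lever's angle, 36 to 44 mm from the axis, reaches to x = 39 mm of the cradle: beside the channel when open, over the cartridge when locked.
- spent: Spent cartridge, same shape, grey with a yellow band and black neck, about 0.3 kg, in the other wooden rest; leave it. Same origin and axes as the blue one.
- spice_tin: Red spice tin with white lid, 45 x 60 x 95 mm, standing; origin at the centre of its underside. Leave it.
- sauce_bottle: White sauce bottle with green cap, 60 mm diameter, 180 mm high, standing; origin at the centre of its underside. Leave it.
- pickle_jar: Green glass jar with yellow lid, 72 mm diameter, 100 mm high; origin at the centre of its underside. Leave it.
- mug: Blue mug, 80 mm diameter, 85 mm high; origin at the centre of its underside. Leave it.
- cabbage: Small green cabbage, 122 mm across, 100 mm high; origin at the centre of its underside. Leave it.
There are look-alikes about, which are no part of the job. What is shaped like the cartridge but pink or turquoise is not meant.

How it is judged:
By the outcome, as a careful person would: the job done as asked, in the order asked, and still so for the second after the job is handed in, with the robot touching nothing.
It also fails if it takes over 51 s, if anything falls off the work surface, if the arm or the gripper's body presses on something with over 40 N, if the wrist force passes 120 N, or if a joint passes its speed limit or range.

## Working session

There is one attempt and no reset: what is moved stays moved. The work goes in short steps, Python scripts to look and compute and a tool call to move; the robot and the scene stay as the last step left them, time stands still between calls to the robot, and variables do not carry over. Pictures are saved under pics/ and viewed, at most 10 in all, crops included, and the job is handed in when it is done.

Besides the shell and the picture viewer there is one more tool, called after "Emit:" as name(argument=value, ...) on one line, values as JSON. send_rows: Moves the arm, as the interface text tells. Its arguments: {"type":"object","properties":{"increments":{"type":"array"},"squeeze":{"type":"number"}},"required":["increments"]}

```bash
mkdir -p pics
cat > h.py <<'E'
import numpy as np,cv2,pickle
from workcell import status,viewer,sign_off
def cap(n,f=None):
    c=viewer.capture(n); 
    if f: cv2.imwrite('pics/'+f,cv2.resize(c['img'][:,:,::-1],(800,600),interpolation=cv2.INTER_CUBIC))
    pickle.dump(c,open(n+'.pkl','wb')); return c
def ray(c,p):
    R=cv2.Rodrigues(np.array(c['rvec'],float))[0]; t=np.array(c['tvec'],float).ravel()
    d=R.T@np.linalg.solve(np.array(c['intrinsics']),[p[0],p[1],1.]); return -R.T@t,d
def plane(c,p,z):
    o,d=ray(c,p); return o+d*(z-o[2])/d[2]
def tri(c1,p1,c2,p2):
    o,d=ray(c1,p1);q,e=ray(c2,p2); s=np.linalg.lstsq(np.c_[d,-e],q-o,rcond=None)[0]
    a=o+d*s[0];b=q+e*s[1]; return (a+b)/2,np.linalg.norm(a-b)
def proj(c,P):
    return cv2.projectPoints(np.array(P,float).reshape(-1,3),np.array(c['rvec'],float),np.array(c['tvec'],float),np.array(c['intrinsics'],float),None)[0].reshape(-1,2)
E
python3 -c "
from h import *
for n in('scene','top'):
    c=cap(n,n+'0.png'); print(n,ray(c,(256,192)))
print(status.observe())"
```

```text
scene (array([1.41774218, 0.82782401, 0.99570037]), array([-0.57687499, -0.55424604, -0.60006419]))
top (array([ 0.45361334, -0.022662  ,  1.33416506]), array([ 0.07944062, -0.01070423, -0.99689474]))
{'time': 0.1, 'joint_pos': array([ 1.10662765e+00,  1.31112705e-01,  1.48916633e+00, -2.97676873e-06,
        1.52297983e+00, -8.53861164e-02]), 'joint_velocities': array([-5.93857715e-04, -1.85140777e-03, -2.02897944e-03,  2.03184826e-04,
       -5.03646591e-04, -8.88653340e-05]), 'tau': array([ 1.18154625e-03, -5.61344397e+01, -4.93095160e+01,  7.70570152e-02,
        2.90733785e-02, -6.26498763e-05]), 'ee_pos': array([0.22162635, 0.55704097, 0.22867838]), 'tool_rot': array([ 1.88260958e-01,  9.82118688e-01, -8.02254879e-04, -2.24617747e-04]), 'force': array([ 0.71614166, -0.3460664 ,  0.63548292]), 'moment': array([ 0.01309485, -0.00060277, -0.00300229]), 'grip_force': 0.0, 'finger_gap': 0.09310604928328456}
```

View pics/scene0.png

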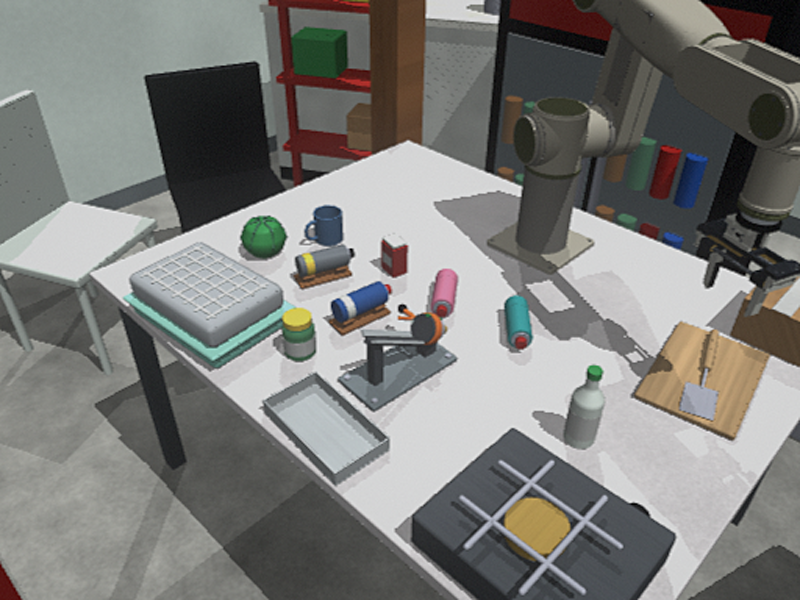

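View pics/top0.png

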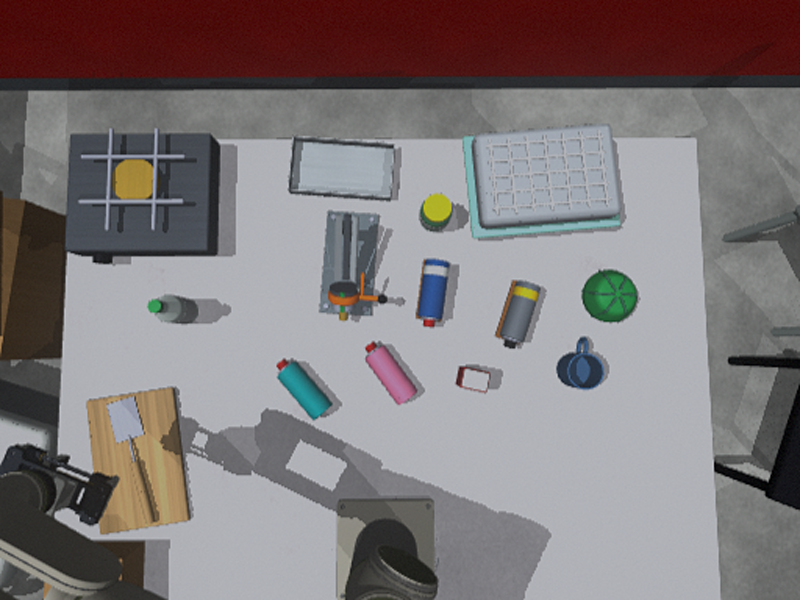

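The top picture (800x600) shows several cartridge-shaped things:
- Blue with a white band, in a rest, at (433,290).
- Grey with a yellow band, at (520,313), which is the spent one.
- Pink at (390,373).
- Turquoise at (303,388).

The blue one fits the description: white band, red neck, wooden rest. The dock is at (345,265), with the collar at (343,292) and the knob at (383,299). I'll measure next and confirm with a crop.

```bash
cat > m.py <<'E'
from h import *
def mask(c,lo,hi,box):
    h=cv2.cvtColor(c['img'],cv2.COLOR_RGB2HSV); m=cv2.inRange(h,np.array(lo),np.array(hi)); k=np.zeros_like(m)
    x0,y0,x1,y1=[int(v/1.5625) for v in box]; k[y0:y1,x0:x1]=m[y0:y1,x0:x1]; return k
def cen(m):
    n,l,s,ce=cv2.connectedComponentsWithStats(m); i=1+np.argmax(s[1:,4]); return ce[i],s[i]
if __name__=='__main__':
    S,T=[pickle.load(open(n+'.pkl','rb')) for n in('scene','top')]
    boxes={'blue':((105,120,40),(125,255,255),(325,275,395,330),(410,250,455,330)),
     'redv':((0,120,60),(6,255,255),(380,275,400,300),(415,310,445,335)),
     'orange':((5,150,100),(18,255,255),(390,300,450,350),(320,270,390,310)),
     'knob':((0,0,0),(180,255,45),(390,298,412,318),(374,290,392,308)),
     'bottlecap':((50,100,40),(75,255,255),(580,360,610,385),(140,290,170,320))}
    for k,(lo,hi,bs,bt) in boxes.items():
        try:
            a,sa=cen(mask(S,lo,hi,bs));b,sb=cen(mask(T,lo,hi,bt)); print(k,a.round(1),sa,b.round(1),sb,*tri(S,a,T,b))
        except Exception as e: print(k,e)
    # blue in top: min area rect
    m=mask(T,*boxes['blue'][:2],boxes['blue'][3]); r=cv2.minAreaRect(cv2.findNonZero(m)); print(r,[plane(T,p,.05).round(4) for p in cv2.boxPoints(r)])
    a=T['img'][150:215,195:300][:,:,::-1]; b=S['img'][170:265,200:300][:,:,::-1]
    f=lambda i:cv2.resize(i,(400,int(400*i.shape[0]/i.shape[1])),interpolation=cv2.INTER_CUBIC)
    a=T['img'][130:210,195:295][:,:,::-1]; b=S['img'][175:265,205:300][:,:,::-1]
    a=cv2.resize(a,(500,400),interpolation=cv2.INTER_CUBIC)
    cv2.imwrite('pics/a.png',np.hstack([cv2.resize(T['img'][130:210,200:295,::-1],(400,337),interpolation=2),cv2.resize(S['img'][178:258,205:300,::-1],(400,337),interpolation=2)]))
E
python3 m.py
```

```text
blue [236.  189.4] [223 180  25  21 286] [276.2 189.1] [268 176  18  28 388] [ 0.56142219 -0.10313318  0.05999794] 0.010000622997098302
redv [248.4 184. ] [247 182   3   6   9] [273.6 206.4] [271 205   7   4  19] [ 0.50286551 -0.09502356  0.05831748] 0.0062670961717984485
orange [278.9 209.7] [274 201   8  19  59] [224.6 189.4] [210 175  32  21 160] [0.55342969 0.08453715 0.06858226] 0.03222728357067748
knob [256.5 196.8] [255 195   5   5  14] [244.1 191.2] [242 189   5   5  17] [0.55682764 0.00415022 0.0810997 ] 0.0010900725098555461
bottlecap [380.2 237.9] [376 234  10   9  69] [ 98.6 195.6] [ 95 192   8   8  56] [0.53635191 0.46323035 0.17481331] 0.0007864503653657896
((276.8899841308594, 184.26998901367188), (14.566400527954102, 36.48670959472656), 8.130102157592773) [array([ 0.5231, -0.0751,  0.05  ]), array([ 0.6507, -0.0944,  0.05  ]), array([ 0.6432, -0.1452,  0.05  ]), array([ 0.5157, -0.1255,  0.05  ])]
```

View pics/a.png

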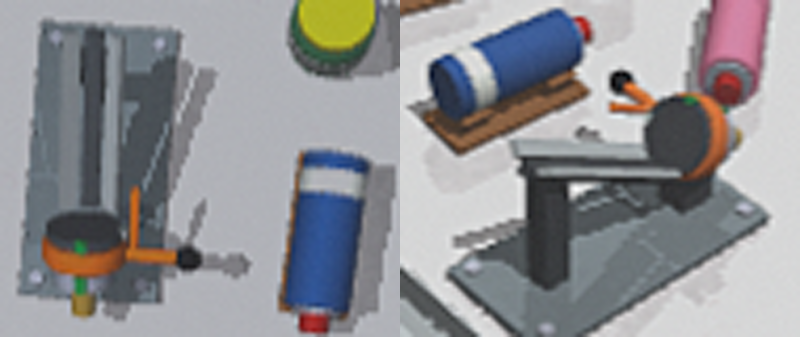

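The crop confirms it: a blue cartridge with a white band lies in the wooden rest, red neck towards the robot, with the dock to its left. The lever is near open, pointing to -y. Now I'll fit the dock plate and both axes.

```bash
cat > d.py <<'E'
from h import *
from scipy.optimize import least_squares
S,T=[pickle.load(open(n+'.pkl','rb')) for n in('scene','top')]
s=400/95; s2=337/80
def ref(c,pts,x0,y0):
    g=cv2.cvtColor(c['img'],cv2.COLOR_RGB2GRAY); p=np.float32([[x0+u/s-.5,y0+v/s2-.5] for u,v in pts]).reshape(-1,1,2)
    return p.reshape(-1,2),cv2.cornerSubPix(g,p.copy(),(3,3),(-1,-1),(3,50,.01)).reshape(-1,2)
t0,t1=ref(T,[(42,22),(182,30),(160,300),(20,295)],200,130)
q0,q1=ref(S,[(450,270),(545,337),(770,210)],205,178)
print(t0-t1,q0-q1)
Pt=np.array([plane(T,p,.012)[:2] for p in t1]);Ps=np.array([plane(S,p,.012)[:2] for p in q1])
print(Pt.round(4),Ps.round(4))
L=np.array([[.1,.06],[.1,-.06],[-.14,-.06],[-.14,.06]])
# scene corners: left=(far, right?) matched by nearest
def mod(v,X): c,n=np.cos(v[2]),np.sin(v[2]); return v[:2]+X@np.array([[c,n],[-n,c]])
v=least_squares(lambda v:(mod(v,L)-Pt).ravel(),[.6,.07,-.1],loss='soft_l1',f_scale=.002).x
print('top',v.round(4),(mod(v,L)-Pt).round(4))
i=[np.argmin(np.linalg.norm(mod(v,L)-p,axis=1)) for p in Ps]; print(i)
w=least_squares(lambda v:np.r_[(mod(v,L)-Pt).ravel(),(mod(v,L[i])-Ps).ravel()],v,loss='soft_l1',f_scale=.002).x
print('both',w.round(4),(mod(w,L[i])-Ps).round(4))
cr=np.r_[mod(w,np.array([[-.085,0]]))[0],.085]; c,n=np.cos(w[2]),np.sin(w[2]); a=np.pi/6
R=np.c_[[c*np.cos(a),n*np.cos(a),np.sin(a)],[-n,c,0],[-c*np.sin(a),-n*np.sin(a),np.cos(a)]]
k=R.T@(np.array([.55683,.00415,.0811])-cr); print('cradle',cr.round(4),'knob in cradle',k.round(4),'ang',np.arctan2(k[2],-k[1]),np.hypot(k[1],k[2]))
np.savez('cradle.npz',o=cr,R=R,yaw=w[2])
# cartridge edges: blue|white columns per row in top
h=cv2.cvtColor(T['img'],cv2.COLOR_RGB2HSV); m=cv2.inRange(h,(100,120,40),(130,255,255))
ed=[]
for r in range(178,202):
    x=np.flatnonzero(m[r,262:292])+262
    if len(x)>8: ed.append((r,x[0],x[-1]))
ed=np.array(ed); mid=(ed[:,1]+ed[:,2])/2; f=np.polyfit(ed[:,0],mid,1); print('w',(ed[:,2]-ed[:,1]+1).mean())
A=plane(T,(np.polyval(f,170),170),.05);B=plane(T,(np.polyval(f,202),202),.05)
print('axis yaw deg',np.degrees(np.arctan2(*(A-B)[1::-1])),B,A)
col=int(round(np.polyval(f,185)))
print('rows',[(r,tuple(T['img'][r,int(round(np.polyval(f,r)))])) for r in list(range(163,171))+list(range(198,212))])
E
python3 d.py
```

```text
[[-0.18339539  0.5404968 ]
 [-0.16516113 -0.74998474]
 [-0.7147064  -0.8984833 ]
 [ 0.54618835  0.01559448]] [[ 0.         0.       ]
 [ 0.6469116 -2.7987976]
 [ 0.         0.       ]]
[[0.7722 0.1319]
 [0.7598 0.0101]
 [0.5245 0.0274]
 [0.5326 0.1518]] [[0.538  0.2393]
 [0.5562 0.3413]
 [0.297  0.3803]]
top [ 0.6674  0.0788 -0.0795] [[-0.0004 -0.0012]
 [ 0.0025  0.0009]
 [-0.0014  0.0027]
 [-0.     -0.002 ]]
[np.int64(3), np.int64(3), np.int64(3)]
both [ 0.6672  0.088  -0.1521] [[-1.000e-04 -7.070e-02]
 [-1.830e-02 -1.728e-01]
 [ 2.409e-01 -2.117e-01]]
cradle [0.5832 0.1009 0.085 ] knob in cradle [-0.0118 -0.0996  0.0023] ang 0.02335296398052521 0.09966036805179587
w 14.75
axis yaw deg -8.384031808447657 [ 0.52057827 -0.10082473  0.05      ] [ 0.63346968 -0.11746294  0.05      ]
rows [(163, (np.uint8(178), np.uint8(178), np.uint8(185))), (164, (np.uint8(178), np.uint8(179), np.uint8(184))), (165, (np.uint8(154), np.uint8(156), np.uint8(158))), (166, (np.uint8(91), np.uint8(110), np.uint8(155))), (167, (np.uint8(46), np.uint8(81), np.uint8(149))), (168, (np.uint8(43), np.uint8(82), n
[... 159 characters left out ...]
.uint8(148))), (199, (np.uint8(47), np.uint8(82), np.uint8(147))), (200, (np.uint8(50), np.uint8(85), np.uint8(148))), (201, (np.uint8(48), np.uint8(81), np.uint8(146))), (202, (np.uint8(55), np.uint8(78), np.uint8(122))), (203, (np.uint8(152), np.uint8(161), np.uint8(175))), (204, (np.uint8(175), np.uint8(114), np.uint8(122))), (205, (np.uint8(169), np.uint8(44), np.uint8(41))), (206, (np.uint8(168), np.uint8(45), np.uint8(44))), (207, (np.uint8(168), np.uint8(47), np.uint8(47))), (208, (np.uint8(143), np.uint8(33), np.uint8(34))), (209, (np.uint8(168), np.uint8(159), np.uint8(166))), (210, (np.uint8(178), np.uint8(183), np.uint8(189))), (211, (np.uint8(177), np.uint8(179), np.uint8(185)))]
```

```bash
sed -i 's/\[(450,270),(545,337),(770,210)\],205/[(50,270),(145,337),(370,210)],205/' d.py; python3 d.py | head -25
```

```text
[[-0.18339539  0.5404968 ]
 [-0.16516113 -0.74998474]
 [-0.7147064  -0.8984833 ]
 [ 0.54618835  0.01559448]] [[ 1.5639496  -0.91477966]
 [ 0.          0.        ]
 [-0.29162598 -2.0582123 ]]
[[0.7722 0.1319]
 [0.7598 0.0101]
 [0.5245 0.0274]
 [0.5326 0.1518]] [[0.7663 0.0169]
 [0.7576 0.1223]
 [0.5358 0.1564]]
top [ 0.6674  0.0788 -0.0795] [[-0.0004 -0.0012]
 [ 0.0025  0.0009]
 [-0.0014  0.0027]
 [-0.     -0.002 ]]
[np.int64(1), np.int64(0), np.int64(3)]
both [ 0.6677  0.0798 -0.0841] [[-0.004  -0.0054]
 [ 0.0148  0.0088]
 [-0.0025 -0.0051]]
cradle [0.583  0.0869 0.085 ] knob in cradle [-0.0185 -0.0847  0.0062] ang 0.07310914144932598 0.08488614375303634
w 14.75
axis yaw deg -8.384031808447657 [ 0.52057827 -0.10082473  0.05      ] [ 0.63346968 -0.11746294  0.05      ]
rows [(163, (np.uint8(178), np.uint8(178), np.uint8(185))), (164, (np.uint8(178), np.uint8(179), np.uint8(184))), (165, (np.uint8(154), np.uint8(156), np.uint8(158))), (166, (np.uint8(91), np.uint8(110), np.uint8(155))), (167, (np.uint8(46), np.uint8(81), np.uint8(149))), (168, (np.uint8(43), np.uint8(82), np.uint8(148))), (169, (np.uint8(61), np.uint8(94), np.uint8(152))), (170, (np.uint8(157), np.uint8(162), np.uint8(176))), (198, (np.uint8(48), np.uint8(84), np.uint8(148))), (199, (np.uint8(47), np.uint8(82), np.uint8(147))), (200, (np.uint8(50), np.uint8(85), np.uint8(148))), (201, (np.uint8(48), np.uint8(81), np.uint8(146))), (202, (np.uint8(55), np.uint8(78), np.uint8(122))), (203, (np.uint8(152), np.uint8(161), np.uint8(175))), (204, (np.uint8(175), np.uint8(114), np.uint8(122))), (205, (np.uint8(169), np.uint8(44), np.uint8(41))), (206, (np.uint8(168), np.uint8(45), np.uint8(44))), (207, (np.uint8(168), np.uint8(47), np.uint8(47))), (208, (np.uint8(143), np.uint8(33), np.uint8(34))), (209, (np.uint8(168), np.uint8(159), np.uint8(166))), (210, (np.uint8(178), np.uint8(183), np.uint8(189))), (211, (np.uint8(177), np.uint8(179), np.uint8(185)))]
```

Emit:
send_rows(increments=[[[12,-22,0],[0,0,0],1],[[25,-47,0],[0,0,1],1],[[25,-47,0],[0,0,1],1],[[25,-47,0],[0,0,1],1],[[25,-47,0],[0,0,1],1],[[25,-47,0],[0,0,1],1],[[25,-47,0],[0,0,1],1],[[25,-47,0],[0,0,1],1],[[25,-47,0],[0,0,1],1],[[25,-47,0],[0,0,1],1],[[25,-47,0],[0,0,1],1],[[25,-47,0],[0,0,1],1],[[25,-47,0],[0,0,1],1],[[25,-47,0],[0,0,1],1],[[20,-34,0],[0,0,0.3],1],[[1,0,0],[0,0,0],1],[[0,0,0],[0,0,0],1]])

```text
time: 2.22
ee_pos: [0.5794, -0.109, 0.229]
tool_rot: [0.073, 0.997, 0.0, -0.001]
force: [0.4, -0.2, -0.5]
finger_gap: 0.093
grip_force: 0.0
```

Emit:
send_rows(increments=[[[0,0,-20],[0,0,0],1],[[0,0,-35],[0,0,0],1],[[0,0,-35],[0,0,0],1],[[0,0,-35],[0,0,0],1],[[0,0,-25],[0,0,0],1],[[0,0,-20],[0,0,0],1],[[0,0,-14],[0,0,0],1],[[0,0,0],[0,0,0],1],[[0,0,0],[0,0,0],0.6],[[0,0,0],[0,0,0],0.4],[[0,0,0],[0,0,0],0.4],[[0,0,0],[0,0,0],0.4],[[0,0,0],[0,0,0],0.4]], squeeze=25)

```text
time: 3.85
ee_pos: [0.58, -0.11, 0.046]
tool_rot: [0.073, 0.997, -0.0, 0.0]
force: [-1.0, -2.4, 1.6]
finger_gap: 0.0553
grip_force: 25.0
```

Emit:
send_rows(increments=[[[0,0,10],[0,0,0],0.4],[[0,0,25],[0,0,0],0.4],[[0,0,35],[0,0,1],0.4],[[0,0,35],[0,0,1],0.4],[[0,0,35],[0,0,1],0.4],[[0,0,30],[0,0,0.75],0.4],[[0,0,15],[0,0,0],0.4],[[5,12,0],[-0.2,-2.5,0],0.4],[[8,30,0],[-0.4,-5,0],0.4],[[8,30,0],[-0.4,-5,0],0.4],[[10,30,0],[-0.4,-5,0],0.4],[[10,30,0],[-0.4,-5,0],0.4],[[10,30,0],[-0.4,-5,0],0.4],[[8,25,0],[-0.2,-2.5,0],0.4],[[0,5,-10],[0,0,0],0.4],[[0,0,-20],[0,0,0],0.4],[[0,0,-19],[0,0,0],0.4],[[0,0,0],[0,0,0],0.4],[[0,0,0],[0,0,0],0.4]])

```text
time: 6.22
ee_pos: [0.639, 0.0819, 0.1819]
tool_rot: [0.04, 0.965, -0.01, 0.259]
force: [0.1, 0.7, -2.1]
finger_gap: 0.0554
grip_force: 25.0
```

```bash
cat > look.py <<'E'
import sys
from h import *
from scipy.spatial.transform import Rotation as Ro
o=np.array([.583,.0865,.085]);yaw=np.radians(-4.65);a=np.pi/6
R=(Ro.from_euler('z',yaw)*Ro.from_euler('y',-a)).as_matrix()
s=status.observe(); r=Ro.from_quat(s['tool_rot']).as_matrix()
print('t',s['time'],'tcp in cradle mm',(R.T@(s['ee_pos']-o)*1e3).round(1),'world',s['ee_pos'].round(4),'\ntool in cradle',(R.T@r).round(3).tolist(),'F cradle',(R.T@s['force']).round(1),s['finger_gap'],s['grip_force'])
if len(sys.argv)>1:
    T=cap('top');S=cap('scene'); f=lambda i,x,y,w,h:cv2.resize(i[y:y+h,x:x+w,::-1],(400,int(400*h/w)),interpolation=2)
    cv2.imwrite('pics/'+sys.argv[1],np.hstack([f(T['img'],180,120,100,100),f(S['img'],210,140,100,100)]))
E
python3 look.py p1.png
```

```text
t 6.225 tcp in cradle mm [97.1  0.  55.8] world [0.639  0.0819 0.1819] 
tool in cradle [[-1.0, 0.001, 0.001], [0.001, 1.0, 0.0], [-0.001, 0.0, -1.0]] F cradle [-1.1  0.7 -1.8] 0.055409850291547595 24.99723047018051
```

View pics/p1.png

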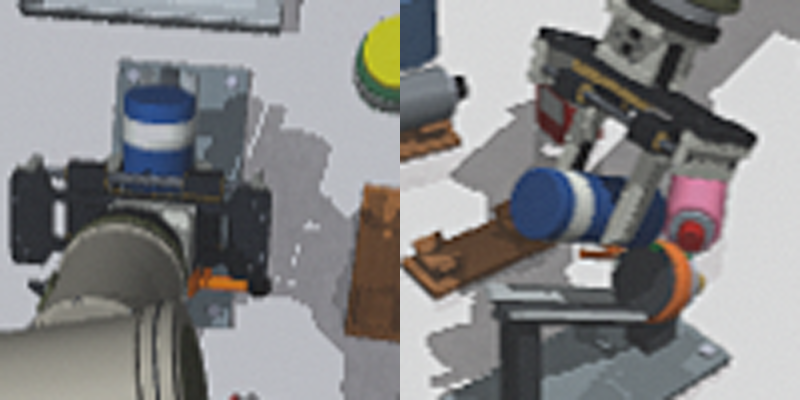

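The cartridge is held firmly, parallel above the channel, with its base at about (160,105) in the left crop. Next I lower it square to the channel.

Emit:
send_rows(increments=[[[5,-0.4,-8.7],[0,0,0],0.4],[[5,-0.4,-8.7],[0,0,0],0.4],[[5,-0.4,-8.7],[0,0,0],0.4],[[5,-0.4,-8.7],[0,0,0],0.4],[[3,-0.2,-5.2],[0,0,0],0.4],[[2,-0.2,-3.5],[0,0,0],0.4],[[1,-0.1,-1.7],[0,0,0],0.4],[[0,0,0],[0,0,0],0.4],[[0,0,0],[0,0,0],0.4]])

```text
time: 7.45
ee_pos: [0.665, 0.0804, 0.1368]
tool_rot: [0.039, 0.965, -0.01, 0.26]
force: [-0.5, 0.6, -2.6]
finger_gap: 0.0554
grip_force: 25.0
```

```bash
python3 look.py
```

```text
t 7.45 tcp in cradle mm [97.1  0.6  3.8] world [0.665  0.0804 0.1368] 
tool in cradle [[-1.0, 0.0, 0.002], [0.0, 1.0, 0.001], [-0.002, 0.001, -1.0]] F cradle [-1.7  0.5 -2. ] 0.0553617714134181 24.99724119901657
```

Emit:
send_rows(increments=[[[1,-0.1,-1.7],[0,0,0],0.4],[[0.5,0,-0.9],[0,0,0],0.4],[[0.5,0,-0.9],[0,0,0],0.4],[[0.5,0,-0.9],[0,0,0],0.4],[[0,0,0],[0,0,0],0.4]])

```text
time: 8.07
ee_pos: [0.6673, 0.0803, 0.1319]
tool_rot: [0.039, 0.965, -0.01, 0.259]
force: [1.1, -0.0, -2.8]
finger_gap: 0.0557
grip_force: 25.0
```

Emit:
send_rows(increments=[[[0.5,0,-0.9],[0,0,0],0.4],[[0.5,0,-0.9],[0,0,0],0.4],[[0,0,0],[0,0,0],0.4]])

```text
time: 8.45
ee_pos: [0.6685, 0.0807, 0.1309]
tool_rot: [0.039, 0.965, -0.01, 0.26]
force: [-6.3, 1.9, 3.4]
finger_gap: 0.0556
grip_force: 25.0
```

Emit:
send_rows(increments=[[[-1.7,0.1,-1],[0,0,0],0.4],[[-1.7,0.1,-1],[0,0,0],0.4],[[-1.7,0.1,-1],[0,0,0],0.4],[[-1.7,0.1,-1],[0,0,0],0.4],[[0,0,0],[0,0,0],0.4]])

```text
time: 9.07
ee_pos: [0.6622, 0.0811, 0.1273]
tool_rot: [0.039, 0.965, -0.01, 0.26]
force: [0.3, 4.5, 5.7]
finger_gap: 0.0555
grip_force: 25.0
```

```bash
python3 look.py
```

```text
t 9.075 tcp in cradle mm [89.9  1.  -3. ] world [0.6622 0.0811 0.1273] 
tool in cradle [[-1.0, 0.0, 0.004], [0.0, 1.0, 0.001], [-0.004, 0.001, -1.0]] F cradle [2.8 4.5 4.9] 0.05553774631685312 24.997384250164032
```

Emit:
send_rows(increments=[[[-1.3,0.3,-0.75],[0,0,0],0.4],[[-1.3,0.3,-0.75],[0,0,0],0.4],[[-0.9,0.1,-0.5],[0,0,0],0.4],[[0,0,0],[0,0,0],0.4]])

```text
time: 9.57
ee_pos: [0.6585, 0.0816, 0.1249]
tool_rot: [0.039, 0.965, -0.01, 0.26]
force: [0.1, 4.9, 5.9]
finger_gap: 0.0556
grip_force: 25.0
```

```bash
python3 look.py
```

```text
t 9.575 tcp in cradle mm [85.5  1.3 -3.2] world [0.6585 0.0816 0.1249] 
tool in cradle [[-1.0, 0.0, 0.003], [0.0, 1.0, 0.001], [-0.003, 0.001, -1.0]] F cradle [2.7 4.9 5.3] 0.05557840394067611 24.997451305389404
```

Emit:
send_rows(increments=[[[-0.9,0.2,-0.5],[0,0,0],0.4],[[-0.9,0.2,-0.5],[0,0,0],0.4],[[0,0,0],[0,0,0],0.4]])

```text
time: 9.95
ee_pos: [0.657, 0.0818, 0.124]
tool_rot: [0.039, 0.965, -0.01, 0.26]
force: [3.3, 3.1, 3.4]
finger_gap: 0.0553
grip_force: 25.0
```

Emit:
send_rows(increments=[[[-0.9,0.2,-0.5],[0,0,0],0.4],[[-0.9,0.2,-0.5],[0,0,0],0.4],[[0,0,0],[0,0,0],0.4]])

```text
time: 10.32
ee_pos: [0.6567, 0.0818, 0.1245]
tool_rot: [0.039, 0.964, -0.01, 0.262]
force: [10.1, 1.1, 2.0]
finger_gap: 0.0553
grip_force: 25.0
```

```bash
python3 look.py
```

```text
t 10.325 tcp in cradle mm [83.7  1.2 -2.7] world [0.6567 0.0818 0.1245] 
tool in cradle [[-1.0, 0.001, 0.007], [0.001, 1.0, 0.001], [-0.007, 0.001, -1.0]] F cradle [ 9.6  1.9 -3.3] 0.05533670158282861 24.991343021392822
```

Emit:
send_rows(increments=[[[0.7,0,-1.3],[0,0,0],0.4],[[0,0,0],[0,0,0],0.4]], squeeze=10)

```text
time: 10.58
ee_pos: [0.657, 0.0821, 0.1233]
tool_rot: [0.039, 0.964, -0.01, 0.262]
force: [3.4, 2.6, 8.1]
finger_gap: 0.0555
grip_force: 10.0
```

Emit:
send_rows(increments=[[[0,0,0],[0,0,0],0.62],[[0,0,0],[0,0,0],0.65],[[0,0,0],[0,0,0],0.7],[[0,0,0],[0,0,0],0.8],[[0,0,0],[0,0,0],0.8]])

```text
time: 11.2
ee_pos: [0.655, 0.0821, 0.1206]
tool_rot: [0.039, 0.965, -0.01, 0.259]
force: [0.0, 0.0, 0.1]
finger_gap: 0.0739
grip_force: 0.0
```

```bash
python3 look.py
```

```text
t 11.2 tcp in cradle mm [80.3  1.5 -5.2] world [0.655  0.0821 0.1206] 
tool in cradle [[-1.0, 0.0, 0.001], [0.0, 1.0, 0.0], [-0.001, 0.0, -1.0]] F cradle [0. 0. 0.] 0.0738722737291994 0.0
```

Emit:
send_rows(increments=[[[-5,0.4,8.7],[0,0,0],0.8],[[-10,0.8,17.3],[0,0,0],0.8],[[-15,1.2,26],[0,0,0],0.8],[[-15,1.2,26],[0,0,0],0.8],[[-10,0.8,17.3],[0,0,0],0.8],[[-5,-20,10],[0,0,-10],0.8],[[-10,-30,10],[0,0,0],0.8],[[-10,-30,0],[0,0,0],0.8],[[-10,-30,0],[0,0,0],0.8],[[0,-10,0],[0,0,0],0.8],[[0,0,0],[0,0,0],0.8]])

```text
time: 12.58
ee_pos: [0.5653, -0.0339, 0.2368]
tool_rot: [0.124, 0.958, -0.033, 0.258]
force: [0.3, -0.1, 0.7]
finger_gap: 0.0746
grip_force: 0.0
```

```bash
python3 look.py p2.png
```

```text
t 12.575 tcp in cradle mm [  69.1 -121.4  135.4] world [ 0.5653 -0.0339  0.2368] 
tool in cradle [[-0.988, 0.152, -0.004], [0.152, 0.985, -0.087], [-0.009, -0.086, -0.996]] F cradle [ 0.6 -0.1  0.5] 0.0745931973554455 0.0
```

View pics/p2.png

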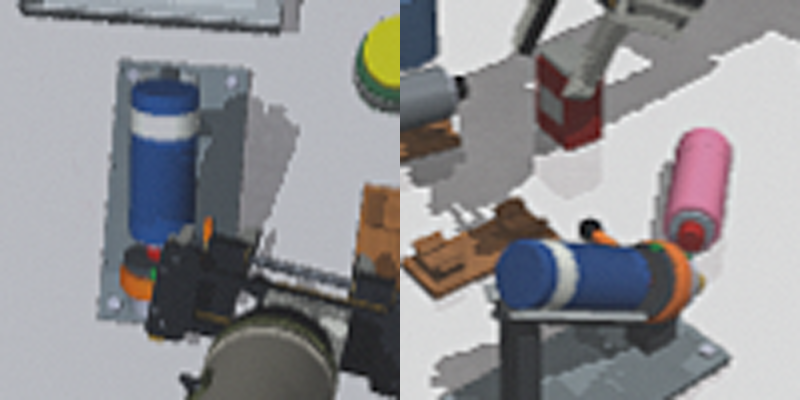

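```bash
cat > chk.py <<'E'
from m import *
from look import R,o
S,T=[pickle.load(open(n+'.pkl','rb')) for n in('scene','top')]
o=o+R@[0,.0013,0]
for n,c,box in(('top',T,(300,190,400,330)),('scene',S,(515,400,700,560))):
    if n=='scene': box=(455,300,600,350)
    m=mask(c,(100,110,30),(130,255,255),box); n_,l,s,ce=cv2.connectedComponentsWithStats(m)
    print(n,[(s[i].tolist(),ce[i].round(1).tolist()) for i in range(1,n_) if s[i,4]>10])
for nm,P in dict(base_top=[.15,0,.028],base_c=[.15,0,0],base_l=[.15,.028,0],base_bot=[.15,0,-.028],sh_top=[.02,0,.028],neck=[.01,0,.013],knob=[-.02,-.0848,.006]).items():
    P=o+R@np.array(P); print(nm,'top',proj(T,P).round(1).tolist(),'scene',proj(S,P).round(1).tolist())
a,_=cen(mask(S,(0,0,0),(180,255,45),(385,295,420,325))); print('knob scene',a)
E
python3 chk.py
```

```text
t 12.675 tcp in cradle mm [  68.9 -120.4  135.1] world [ 0.5654 -0.0329  0.2364] 
tool in cradle [[-0.989, 0.151, -0.005], [0.151, 0.985, -0.086], [-0.008, -0.086, -0.996]] F cradle [ 0.5  0.2 -0. ] 0.07435185749408903 0.0
top [([213, 140, 17, 9, 123], [220.7, 144.0]), ([212, 154, 17, 27, 361], [219.5, 166.8])]
scene []
base_top top [[220.1, 144.0]] scene [[242.1, 200.5]]
base_c top [[221.1, 141.4]] scene [[238.7, 208.5]]
base_l top [[212.5, 140.7]] scene [[244.5, 212.9]]
base_bot top [[222.1, 138.8]] scene [[235.3, 216.4]]
sh_top top [[218.9, 181.4]] scene [[268.7, 202.4]]
neck top [[219.4, 182.3]] scene [[268.8, 206.5]]
knob top [[244.0, 191.3]] scene [[257.0, 197.0]]
knob scene [256.53846154 196.38461538]
```

The cartridge sits in the channel. Its blue spans rows 140–180 in the top view, against a predicted 139–181 for fully home. Next is the collar.

```bash
cat > go.py <<'E'
from look import *
def to(p,Rt=None):
    P=o+R@(np.array(p)/1e3); print('shift',((P-s['ee_pos'])*1e3).round(1))
    if Rt is not None: print('turn',np.degrees(Ro.from_matrix(R@Rt@r.T).as_rotvec()).round(1))
E
python3 - <<'E'
from go import *
# y_t=+x_c, z_t=-z_c, x_t=y_t x z_t = x_c x -z_c = y_c
to([-19.5,-84,80],np.array([[0,1,0],[1,0,0],[0,0,-1.]]))
print(s['joint_pos'].round(2))
E
```

```text
t 12.675 tcp in cradle mm [  68.9 -120.4  135.1] world [ 0.5654 -0.0329  0.2364] 
tool in cradle [[-0.989, 0.151, -0.005], [0.151, 0.985, -0.086], [-0.008, -0.086, -0.996]] F cradle [ 0.5  0.2 -0. ] 0.07435185749408903 0.0
shift [-45.9  40.2 -91.9]
turn [ 43.6  -7.3 -68.4]
[-0.1  -0.46  2.09 -0.09  0.99 -1.38]
```

Emit:
send_rows(increments=[[[0,0,0],[4.36,-0.73,-6.84],0.55],[[-5,4,0],[4.36,-0.73,-6.84],0.55],[[-5,4,0],[4.36,-0.73,-6.84],0.55],[[-5,4,0],[4.36,-0.73,-6.84],0.55],[[-5,4,0],[4.36,-0.73,-6.84],0.55],[[-5,4,0],[4.36,-0.73,-6.84],0.55],[[-5,4,0],[4.36,-0.73,-6.84],0.55],[[-5,4,0],[4.36,-0.73,-6.84],0.55],[[-5,4,0],[4.36,-0.73,-6.84],0.55],[[-5,4,0],[4.36,-0.73,-6.84],0.55],[[-6,8,-15],[0,0,0],0.55],[[0,0,-30],[0,0,0],0.55],[[0,0,-30],[0,0,0],0.55],[[0,0,-17],[0,0,0],0.55],[[0,0,0],[0,0,0],0.55],[[0,0,0],[0,0,0],0.55]])

```text
time: 14.68
ee_pos: [0.5143, 0.0111, 0.1447]
tool_rot: [0.709, 0.656, 0.176, 0.19]
force: [-0.1, 0.3, 0.6]
finger_gap: 0.0509
grip_force: 0.0
```

Run:
```python
from go import *
to([-19.5,-84,-2],np.array([[0,1,0],[1,0,0],[0,0,-1.]]))
print(s['joint_pos'].round(2))
```

```text
t 14.675 tcp in cradle mm [-24.1 -80.7  82.8] world [0.5143 0.0111 0.1447] 
tool in cradle [[-0.002, 1.0, 0.001], [1.0, 0.002, 0.001], [0.001, 0.001, -1.0]] F cradle [0.2 0.3 0.6] 0.05086171919274644 0.0
shift [ 46.   -7.  -71.1]
turn [ 0.   0.  -0.1]
[-0.08 -0.58  2.34 -0.    0.86  0.  ]
```

Emit:
send_rows(increments=[[[5,-4,0],[0,0,0],0.55],[[5,-0.4,-8.9],[0,0,0],0.55],[[5,-0.4,-8.9],[0,0,0],0.55],[[5,-0.4,-8.9],[0,0,0],0.55],[[5,-0.4,-8.9],[0,0,0],0.55],[[5,-0.4,-8.9],[0,0,0],0.55],[[5,-0.4,-8.9],[0,0,0],0.55],[[5,-0.4,-8.9],[0,0,0],0.55],[[6,-0.2,-8.9],[0,0,0],0.55],[[0,0,0],[0,0,0],0.55],[[0,0,0],[0,0,0],0.55]])

```text
time: 16.05
ee_pos: [0.5601, 0.0036, 0.0731]
tool_rot: [0.71, 0.655, 0.176, 0.19]
force: [1.0, 0.3, 0.2]
finger_gap: 0.0511
grip_force: 0.0
```

```bash
python3 look.py p3.png
```

```text
t 16.05 tcp in cradle mm [-19.9 -84.5  -2.3] world [0.5601 0.0036 0.0731] 
tool in cradle [[-0.0, 1.0, 0.0], [1.0, 0.0, 0.001], [0.001, 0.0, -1.0]] F cradle [ 0.9  0.4 -0.3] 0.051070688531231034 0.0
```

View pics/p3.png

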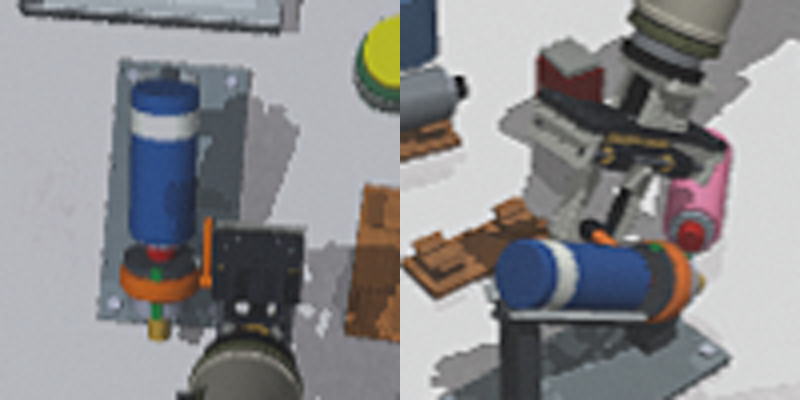

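The picture shows the fingers on either side of the knob at right (592,232), and the blue cartridge lying in the channel with its red neck at the flange (155,250). Now I close lightly.

Emit:
send_rows(increments=[[[0,0,0],[0,0,0],0.3],[[0,0,0],[0,0,0],0.15],[[0,0,0],[0,0,0],0.15],[[0,0,0],[0,0,0],0.15]], squeeze=10)

```text
time: 16.65
ee_pos: [0.5599, 0.0036, 0.0728]
tool_rot: [0.71, 0.655, 0.176, 0.19]
force: [-1.6, -0.2, 1.0]
finger_gap: 0.0212
grip_force: 10.0
```

Run:
```python
from go import *
# TCP in cradle relative to axis (y=1): knob = tcp + 8 in z
p=R.T@(s['ee_pos']-o)*1e3; y0=1.; k=p+[0,0,8]; th=np.arctan2(k[2],y0-k[1]); print('th',th)
prev=np.array([k[0],y0-85*np.cos(th),85*np.sin(th)])
for t in np.linspace(th,np.pi/2,15)[1:]:
    n=np.array([k[0],y0-85*np.cos(t),85*np.sin(t)]); print((R@(n-prev)).round(1).tolist()); prev=n
```

```text
t 16.65 tcp in cradle mm [-20.2 -84.5  -2.4] world [0.5599 0.0036 0.0728] 
tool in cradle [[-0.0, 1.0, -0.0], [1.0, 0.0, 0.001], [0.001, -0.0, -1.0]] F cradle [-0.9 -0.3  1.7] 0.02118457695385348 10.000135749578476
th 0.06540397670303542
[-4.4, 1.5, 7.9]
[-4.3, 2.4, 7.7]
[-4.1, 3.3, 7.5]
[-3.8, 4.2, 7.2]
[-3.5, 5.1, 6.7]
[-3.2, 5.9, 6.3]
[-2.8, 6.6, 5.7]
[-2.4, 7.2, 5.1]
[-1.9, 7.8, 4.4]
[-1.5, 8.2, 3.7]
[-1.0, 8.6, 2.9]
[-0.5, 8.9, 2.1]
[-0.0, 9.0, 1.3]
[0.5, 9.1, 0.4]
```

Emit:
send_rows(increments=[[[-4.4,1.5,7.9],[0,0,0],0.15],[[-4.3,2.4,7.7],[0,0,0],0.15],[[-4.1,3.3,7.5],[0,0,0],0.15],[[-3.8,4.2,7.2],[0,0,0],0.15],[[-3.5,5.1,6.7],[0,0,0],0.15],[[-3.2,5.9,6.3],[0,0,0],0.15],[[-2.8,6.6,5.7],[0,0,0],0.15],[[0,0,0],[0,0,0],0.15]])

```text
time: 17.65
ee_pos: [0.5337, 0.0332, 0.1224]
tool_rot: [0.71, 0.655, 0.176, 0.19]
force: [-6.8, -2.7, 2.0]
finger_gap: 0.0211
grip_force: 10.0
```

Emit:
send_rows(increments=[[[-2.4,7.2,5.1],[0,0,0],0.15],[[-1.9,7.8,4.4],[0,0,0],0.15],[[-1.5,8.2,3.7],[0,0,0],0.15],[[-1,8.6,2.9],[0,0,0],0.15],[[-0.5,8.9,2.1],[0,0,0],0.15],[[0,9,1.3],[0,0,0],0.15],[[0.5,9.1,0.4],[0,0,0],0.15],[[0,0,0],[0,0,0],0.15],[[0,0,0],[0,0,0],0.15]])

```text
time: 18.77
ee_pos: [0.5269, 0.0927, 0.1422]
tool_rot: [0.71, 0.655, 0.176, 0.19]
force: [-9.6, 1.8, 4.3]
finger_gap: 0.0208
grip_force: 10.0
```

```bash
python3 look.py p4.png
```

```text
t 18.775 tcp in cradle mm [-20.3   1.6  77.8] world [0.5269 0.0927 0.1422] 
tool in cradle [[-0.0, 1.0, -0.0], [1.0, 0.0, 0.002], [0.002, -0.0, -1.0]] F cradle [-6.3  1.   8.6] 0.020761136301998624 10.00049114227295
```

View pics/p4.png

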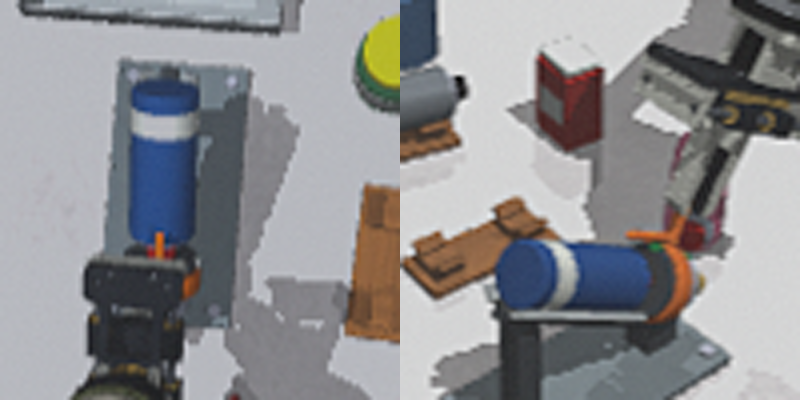

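The lever is now up, with the claw over the cartridge at (160,245). I let go and back off.

Emit:
send_rows(increments=[[[0,0,0],[0,0,0],0.3],[[0,0,0],[0,0,0],0.5],[[0,0,0],[0,0,0],0.5],[[-5,0.4,8.7],[0,0,0],0.5],[[-10,0.8,17.3],[0,0,0],0.5],[[-15,1.2,26],[0,0,0],0.5],[[-15,1.2,26],[0,0,0],0.5],[[-10,30,10],[0,0,0],0.5],[[0,45,10],[0,0,0],0.5],[[0,45,0],[0,0,0],0.5],[[0,45,0],[0,0,0],0.5],[[0,30,0],[0,0,0],0.5],[[0,0,0],[0,0,0],0.5]])

```text
time: 20.5
ee_pos: [0.4718, 0.2917, 0.2403]
tool_rot: [0.709, 0.656, 0.176, 0.19]
force: [0.1, -0.0, -0.1]
finger_gap: 0.0463
grip_force: 0.0
```

```bash
python3 look.py p5.png
python3 - <<'E'
from m import *
from look import R,o
S,T=[pickle.load(open(n+'.pkl','rb')) for n in('scene','top')]
P=o+R@np.array([-.02,.001,.085]); pt,ps=proj(T,P)[0],proj(S,P)[0]; print('pred',pt,ps)
b=lambda p,w:(1.5625*(p[0]-w),1.5625*(p[1]-w),1.5625*(p[0]+w),1.5625*(p[1]+w))
K=((0,0,0),(180,255,48))
a,sa=cen(mask(S,*K,b(ps,8)));t,st=cen(mask(T,*K,b(pt,8))); X,e=tri(S,a,T,t); k=R.T@(X-o)*1e3
print(a,sa,t,st,'knob cradle',k.round(1),e,'ang(axis y=1)',np.arctan2(k[2],1-k[1]))
E
```

```text
t 20.5 tcp in cradle mm [-32.8 195.5 198.3] world [0.4718 0.2917 0.2403] 
tool in cradle [[-0.002, 1.0, 0.0], [1.0, 0.002, 0.002], [0.002, 0.0, -1.0]] F cradle [ 0.1 -0.  -0.1] 0.04625801782456884 0.0
t 20.6 tcp in cradle mm [-32.5 193.6 197.9] world [0.472  0.2897 0.2401] 
tool in cradle [[-0.001, 1.0, 0.0], [1.0, 0.001, 0.001], [0.001, 0.0, -1.0]] F cradle [ 0.5  0.5 -0.1] 0.04665002559374061 0.0
pred [216.52177454 199.75561261] [282.88474464 187.80946618]
[282.         186.72222222] [280 184   5   6  18] [218.6  199.95] [216 198   6   5  20] knob cradle [-20.3  -5.2  85.9] 0.00164513644631005 ang(axis y=1) 1.4983532739799508
```

View pics/p5.png

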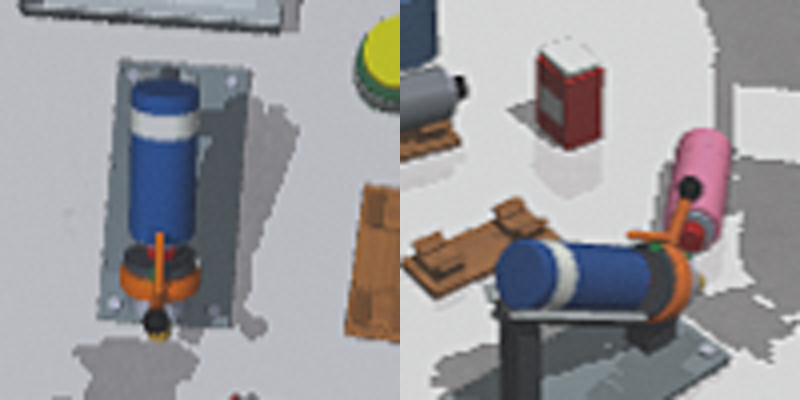

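Run:
```python
from m import *
from look import R,o
S,T=[pickle.load(open(n+'.pkl','rb')) for n in('scene','top')]
o=o+R@[0,.001,0]
for a in (1.46,1.5,1.54,1.571):
    f=lambda x,r:o+R@np.array([x,-r*np.cos(a),r*np.sin(a)])
    print(a,'knob',proj(T,f(-.02,.085)).round(1).tolist(),proj(S,f(-.02,.085)).round(1).tolist(),'claw.03',proj(T,f(.03,.04)).round(1).tolist(),'lever60',proj(T,f(-.02,.06)).round(1).tolist(),'axis stop',proj(T,o).round(1).tolist())
m=mask(T,(5,120,90),(20,255,255),(320,270,370,320))
for r in range(176,206):
    x=np.flatnonzero(m[r]); 
    if len(x): print(r,x.min(),x.max(),end=' | ')
g=T['img'].astype(float).sum(2)
for r in (198,199,200,201,202): print(r,g[r,212:226].astype(int))
```

```text
t 20.6 tcp in cradle mm [-32.5 193.6 197.9] world [0.472  0.2897 0.2401] 
tool in cradle [[-0.001, 1.0, 0.0], [1.0, 0.001, 0.001], [0.001, 0.0, -1.0]] F cradle [ 0.5  0.5 -0.1] 0.04665002559374061 0.0
1.46 knob [[219.4, 199.9]] [[280.9, 186.7]] claw.03 [[220.0, 180.1]] lever60 [[219.5, 196.5]] axis stop [[219.8, 183.4]]
1.5 knob [[218.4, 199.9]] [[281.6, 187.1]] claw.03 [[219.5, 180.1]] lever60 [[218.8, 196.4]] axis stop [[219.8, 183.4]]
1.54 knob [[217.3, 199.8]] [[282.3, 187.5]] claw.03 [[219.0, 180.1]] lever60 [[218.0, 196.4]] axis stop [[219.8, 183.4]]
1.571 knob [[216.5, 199.8]] [[282.9, 187.8]] claw.03 [[218.6, 180.1]] lever60 [[217.5, 196.4]] axis stop [[219.8, 183.4]]
178 219 220 | 179 219 220 | 180 219 220 | 181 219 220 | 182 219 220 | 183 219 220 | 184 219 220 | 185 219 220 | 186 219 220 | 187 210 220 | 188 210 229 | 189 210 229 | 190 210 229 | 191 210 229 | 192 211 228 | 193 212 227 | 194 214 226 | 195 218 220 | 196 218 220 | 203 218 218 | 198 [361 370 416 452 218 118 124 127 116 200 440 353 317 275]
199 [369 376 391 351 104 126 144 135 121 134 317 381 259 259]
200 [418 340 375 224 118 142 153 141 132 123 209 361 236 236]
201 [540 510 527 497 101 125 139 140 125 125 234 422 397 295]
202 [569 572 574 577 241 106 116 116 121 156 289 560 545 373]
```

The knob reads about 1.50 rad, roughly 6 mm short. I'll regrip it and nudge it on.

Emit:
send_rows(increments=[[[0,-20,0],[0,0,0],0.5],[[2,-40,0],[0,0,0],0.5],[[2,-40,0],[0,0,0],0.5],[[2,-40,0],[0,0,0],0.5],[[2,-40,0],[0,0,0],0.5],[[0,-20,-18],[0,0,0],0.5],[[0,0,0],[0,0,0],0.5],[[0,0,0],[0,0,0],0.5]])

```text
time: 21.6
ee_pos: [0.4804, 0.0897, 0.2227]
tool_rot: [0.71, 0.654, 0.176, 0.191]
force: [-0.3, 0.4, 0.1]
finger_gap: 0.047
grip_force: 0.0
```

Run:
```python
from go import *
to([-20.2,-4.5,78])
```

```text
t 21.6 tcp in cradle mm [-19.9  -5.1 170.5] world [0.4804 0.0897 0.2227] 
tool in cradle [[0.001, 1.0, 0.002], [1.0, -0.001, 0.0], [0.0, 0.002, -1.0]] F cradle [-0.3  0.4  0.3] 0.04698110769996002 0.0
shift [ 45.9  -3.1 -80.3]
```

Emit:
send_rows(increments=[[[5.7,-0.4,-10],[0,0,0],0.5],[[5.7,-0.4,-10],[0,0,0],0.5],[[5.7,-0.4,-10],[0,0,0],0.5],[[5.7,-0.4,-10],[0,0,0],0.5],[[5.7,-0.4,-10],[0,0,0],0.5],[[5.7,-0.4,-10],[0,0,0],0.5],[[5.7,-0.4,-10],[0,0,0],0.5],[[6,-0.4,-10],[0,0,0],0.5],[[0,0,0],[0,0,0],0.5],[[0,0,0],[0,0,0],0.3],[[0,0,0],[0,0,0],0.15],[[0,0,0],[0,0,0],0.15],[[0,0,0],[0,0,0],0.15],[[0,0,0],[0,0,0],0.15]], squeeze=20)

```text
time: 23.35
ee_pos: [0.5261, 0.0869, 0.1423]
tool_rot: [0.71, 0.655, 0.176, 0.19]
force: [-5.4, -0.0, 4.5]
finger_gap: 0.0208
grip_force: 20.0
```

Emit:
send_rows(increments=[[[0.1,1.5,0],[0,0,0],0.15],[[0.1,1.5,0],[0,0,0],0.15],[[0.1,1.5,0],[0,0,0],0.15],[[0.1,1.5,0],[0,0,0],0.15],[[0,0,0],[0,0,0],0.15],[[0,0,0],[0,0,0],0.15]])

```text
time: 24.1
ee_pos: [0.5265, 0.0928, 0.1424]
tool_rot: [0.71, 0.655, 0.176, 0.19]
force: [-8.1, -0.5, 6.7]
finger_gap: 0.0205
grip_force: 20.0
```

```bash
python3 look.py
```

```text
t 24.1 tcp in cradle mm [-20.5   1.7  78.1] world [0.5265 0.0928 0.1424] 
tool in cradle [[-0.0, 1.0, 0.0], [1.0, 0.0, 0.001], [0.001, 0.0, -1.0]] F cradle [-3.6 -1.2  9.8] 0.020539485569110023 20.001173615455627
```

Emit:
send_rows(increments=[[[0,0,0],[0,0,0],0.3],[[0,0,0],[0,0,0],0.5],[[0,0,0],[0,0,0],0.5],[[-5,0.4,8.7],[0,0,0],0.5],[[-10,0.8,17.3],[0,0,0],0.5],[[-15,1.2,26],[0,0,0],0.5],[[-15,1.2,26],[0,0,0],0.5],[[-10,30,10],[0,0,0],0.5],[[0,45,10],[0,0,0],0.5],[[0,45,0],[0,0,0],0.5],[[0,45,0],[0,0,0],0.5],[[0,30,0],[0,0,0],0.5],[[0,0,0],[0,0,0],0.5]])

```text
time: 25.72
ee_pos: [0.471, 0.2932, 0.2403]
tool_rot: [0.709, 0.656, 0.176, 0.19]
force: [0.4, -0.3, -0.6]
finger_gap: 0.0465
grip_force: 0.0
```

```bash
cat > k.py <<'E'
import sys
from m import *
from look import R,o
S,T=cap('scene'),cap('top')
P=o+R@np.array([-.02,.001,.085]); pt,ps=proj(T,P)[0],proj(S,P)[0]
b=lambda p,w:(1.5625*(p[0]-w),1.5625*(p[1]-w),1.5625*(p[0]+w),1.5625*(p[1]+w))
K=((0,0,0),(180,255,48))
a,_=cen(mask(S,*K,b(ps,8)));t,_=cen(mask(T,*K,b(pt,8))); X,e=tri(S,a,T,t); k=R.T@(X-o)*1e3
print(pt,ps,a,t,'knob cradle',k.round(1),e,'ang',np.arctan2(k[2],1-k[1]))
m=mask(T,(5,120,90),(20,255,255),(320,270,370,320))
for r in range(176,206):
    x=np.flatnonzero(m[r])
    if len(x): print(r,x.min(),x.max(),end=' | ')
m=mask(T,(100,110,30),(130,255,255),(300,190,400,330)); n_,l,s,ce=cv2.connectedComponentsWithStats(m)
print([(s[i].tolist(),ce[i].round(1).tolist()) for i in range(1,n_) if s[i,4]>10])
E
python3 k.py
```

```text
t 25.725 tcp in cradle mm [-33.5 196.9 198.7] world [0.471  0.2932 0.2403] 
tool in cradle [[-0.003, 1.0, 0.0], [1.0, 0.003, 0.002], [0.002, 0.0, -1.0]] F cradle [ 0.1 -0.3 -0.8] 0.046513809554904854 0.0
[216.52177454 199.75561261] [282.88474464 187.80946618] [283.22222222 187.27777778] [216.7  199.95] knob cradle [-20.2   0.6  86.8] 0.0011157392761307712 ang 1.5663533789913704
178 219 219 | 179 218 219 | 180 218 219 | 181 218 219 | 182 218 219 | 183 218 219 | 184 218 219 | 185 218 219 | 186 218 219 | 187 210 219 | 188 210 229 | 189 210 229 | 190 210 229 | 191 210 229 | 192 211 228 | 193 212 227 | 194 214 225 | 195 217 219 | 196 217 219 | [([213, 140, 17, 9, 124], [220.6, 144.0]), ([212, 154, 17, 27, 386], [220.0, 167.1])]
```

The knob now reads 1.566 rad, the cartridge is still home, and the arm is clear.

```bash
python3 -c "
from workcell import sign_off; print(sign_off())"
```

```text
the job is handed in; nothing more can be done
None
```

The blue cartridge lies home against the steel stop, the collar is locked at about 1.57 rad after one small correcting nudge, the arm is clear, and the job was handed in at about 26 s.

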